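Set the book gauge to its stop

ROBOT

A 6-joint arm with a two-finger parallel gripper is mounted at the origin on the work surface. World frame = base frame: x ahead of the robot, y to its left, z up, the work surface at z = 0. Lengths are in m, angles in rad, forces in N, time in s.
With the tool pointing down it reaches from about 0.425 to 0.95 m from the base axis. Payload 3.5 kg.
Tool frame: the origin (TCP) lies midway between the tips of the shut fingers; the grasp point (between the pads) lies 19 mm behind it; z points along the fingers, y is the line along which they close (so a half turn about z gives the same grasp; the last joint's range is limited). The gripper opens to 85 mm and grips with 20 to 120 N. Pads are 22 mm wide; open, the fingers measure 114 mm over their backs; the gripper's body (76 mm by 85 mm) begins 54 mm behind the grasp point. The pads swing forward as they close: fully open they stand 13 mm farther back than shut.
Start: joints at [0.961, 0.286, 1.577, -0, 1.279, -0.15], TCP at [0.3, 0.605, 0.231] pointing down, gripper open.
Joint ranges: [-2.77, 2.77], [-0.9, 2.22], [0.21, 2.48], [-1.53, 4.67], [0.24, 2.81], [-2.84, 2.84]. Speed limits (rad/s): [2.79, 2.79, 3.14, 3.14, 3.14, 3.14].

INTERFACE

Orientations are given as a unit quaternion [x, y, z, w].
In Python, from plant import ctrl, cams, order gives the robot as it stands.
- The arm moves only by the tool move_arm, never from a script. Its argument "plan" is one flat list of numbers, 7 for each row, row after row: the shift along the world's x, y, z in mm, then the turn, a rotation vector about the world's x, y, z in degrees, then the finger opening in mm, from 0 to 85.4. A call has 1 to 12 rows; each row shifts and turns the commanded pose from where the row before left it; what a row does not reach is not made up. A row lasts 1/10 s, in which the tool goes at most 50 mm and 8.59 degrees, less where a joint would pass 70% of its speed; a pose out of reach is approached as far as the arm can. A call is refused whole if a number of a shift passes 50 or a number of a turn 8.59, either way. A call with a gripper value outside its range is refused whole. The fingers move at their own pace and stop on an object; "newtons" is the grip in N (left out, the last holds). Time passes only in rows, so rows that do not move let the fingers close. It gives the time, the measured TCP pose, the force, the opening and the grip force at its end, in the units of the state.
- ctrl.get_state(): the state, without advancing time (a new reading comes with each control period).
- cams.read_camera(name): name is "side" or "top"; returns a dict with "color" (384x512x3 uint8, red, green, blue), "fov_y" (degrees; the focal length in pixels is half the picture's height over the tangent of half this angle, whatever the lens; pixels are square), "cx", "cy" (the principal point, pixels), "origin" and "orientation" of the camera in the world. Camera axes: x right, y up, looking along -z (the intrinsics and any distortion apply to the point x, -y, -z); pixel columns grow to the right and rows downward; lengths in m; the calibration is good to about 2 mm. A picture is of the moment at which its call begins. There is no depth.
- order.sign_off(): hands the job in; it is judged then, once.
The state is a dict: "time": time; "qpos": joint angles; "dq": joint speeds; "joint_efforts": joint torques, N m; "eef_pos": TCP position; "tcp_rot": TCP orientation; "contact_force": force on the tool from outside, world axes, zero at the start; "wrist_torque": the same for the moment, N m; "opening": opening from 0.0 (shut) to 1.0 (fully open); "finger_force": force on a finger pad.
Only numpy, scipy, OpenCV 4.12 (cv2) and the standard library are available. Lean on these libraries where they do the work, as an engineer would, in place of code of your own. Each camera call takes 0.05 s, during which the arm holds its last target. There are 200 camera calls.

TASK

Set the book gauge for the next box: press down the ribbed plate in the middle of the sliding carriage to free its brake and, keeping it pressed, push the carriage along the rail until it butts against the stop, the aluminium block with the brass thumb screw. Then let the plate come up so that the brake holds it there. Do not drag the carriage with the brake on, and pick nothing up: the weight, eraser, jar and tools around it stay where they lie.

Things in the scene. Friction and masses are not known exactly. Their poses are not given: they have to be found in the camera images.
- gauge: book-sizing gauge, fixed to the table: white base board 150 (x) x 430 (y) x 12 mm with a slotted aluminium rail, 44 mm wide, 420 mm long, along its own y, rail top 36 mm above the table, and a rule with black marks beside it. Origin at table level under the rail's middle; z up; turned about z differently each time
- saddle (a point): centre of the press plate's upper face when up, 60 mm above the table; rides along the rail with the carriage, not down with the plate; axes as the gauge. Ribbed aluminium plate, 50 (x) x 56 (y) mm, between two end ridges of the carriage (60 mm apart inside along y, each 12 mm thick, tops 12 mm above the plate); its x sides are open
- carriage (a joint): place of the carriage along the rail, m, 0 mid-rail, growing along the gauge's +y. Dark steel, 84 mm long (y), 64 mm wide, centred on saddle, with a thin jaw blade reaching 68 mm out on its -x side, 3 mm lower than the plate. With the plate up a brake holds it to some 15 to 23 N; with the plate pressed it slides with 1 to 2 N
- plate (a joint): how far the press plate is down, m: 0 up (brake on), 0.006 fully down; springs back up by itself. Starts to sink at about 6 N, bottom at about 9 N; the brake is off from about 0.001; count it as pressed from 0.003
- stop_block: the stop: plain aluminium block clamped on the rail, 54 (x) x 24 (y) x 34 mm tall, with a round brass thumb screw (22 mm) on top, up to 50 mm above its origin. Origin: centre of its underside, on the rail top; axes as the gauge. It may be at the +y or -y end, at varying distance. When the carriage butts against it, its origin is 54 mm from saddle horizontally
- reading_lens: low black clip fixed on the rail, 54 x 24 x 18 mm, with a round lens 48 mm across beside it, on the other side of the carriage from the stop; not the stop. Origin: centre of its underside, 36 mm above the table
- eraser_block: white eraser, 25 x 60 x 14 mm, on the table on the robot's side of the gauge. Loose; origin at the centre of its underside
- paper_weight: steel weight, 48 mm across, 34 mm tall with an 18 x 18 mm knob on top, on the table on the robot's side of the gauge. Loose; origin at the centre of its underside
- bone_folder: flat cream folding tool, 22 x 150 x 5 mm, on the table on the robot's side of the gauge. Loose; origin at the centre of its underside
- paste_jar: jar with lid, 60 mm across, 70 mm tall, on the table behind the gauge. Loose; origin at the centre of its underside
- small_brush: flat brush, 20 x 160 x 10 mm, lying on the table behind the gauge. Loose; origin at the centre of its underside (of the wooden handle)

How it is judged:
On the way, in this order (a step that is already met when the one before it is completed fails the run):
1. the plate is pressed down 3 mm or more while the carriage is still within 10 mm of its starting place (value of joint plate above 0.003 m and distance of saddle from where it was at the start of the episode below 0.01 m), for 0.1 s.
2. the carriage is against the stop block (gap under 3 mm) with the plate still pressed (horizontal distance between saddle and stop_block below 0.057 m and value of joint plate above 0.002 m), for 0.1 s.
At the end, for the whole second after the job is handed in: the carriage rests against the stop block (gap under 3 mm, that is saddle to stop origin under 57 mm), the plate is up again (within 1 mm) so the brake is on, and every loose thing is within 20 mm of where it began (horizontal distance between saddle and stop_block below 0.057 m and value of joint plate below 0.001 m and velocity of joint carriage between -0.003 and 0.003 m/s and distance of each of eraser_block, paper_weight, bone_folder, paste_jar, small_brush from where it was at the start of the episode below 0.02 m); the robot touches nothing.
It fails at once if the carriage is dragged along with the brake on (more than 4 mm from its starting place and moving faster than 15 mm/s with the plate less than 0.5 mm down) (distance of saddle from where it was at the start of the episode above 0.004 m and value of joint plate below 0.0005 m and (velocity of joint carriage above 0.015 m/s or velocity of joint carriage below -0.015 m/s)).
It fails at once if a loose thing is lifted, carried or pushed more than 20 mm from its place (not (distance of eraser_block from where it was at the start of the episode below 0.02 m) or not (distance of paper_weight from where it was at the start of the episode below 0.02 m) or not (distance of bone_folder from where it was at the start of the episode below 0.02 m) or not (distance of paste_jar from where it was at the start of the episode below 0.02 m) or not (distance of small_brush from where it was at the start of the episode below 0.02 m)).
It also fails if it takes over 38 s, if anything falls off the work surface, if the arm or the gripper's body presses on something with over 40 N, if the wrist force passes 120 N, or if a joint passes its speed limit or range.

## Working session

There is one attempt and no reset: what is moved stays moved. The work goes in short steps, Python scripts to look and compute and a tool call to move; the robot and the scene stay as the last step left them, time stands still between calls to the robot, and variables do not carry over. Pictures are saved under pics/ and viewed, at most 10 in all, crops included, and the job is handed in when it is done.

Besides the shell and the picture viewer there is one more tool, called after "Emit:" by a JSON object that holds its "method" and its "body", one argument or row to a line. move_arm: Moves the arm, as the interface text tells. Its arguments: {"type":"object","properties":{"plan":{"type":"array","items":{"type":"number"}},"newtons":{"type":"number"}},"required":["plan"]}

```bash
mkdir -p pics; ls
python3 - <<'E'
from plant import ctrl,cams,order
import cv2
for n in("top","side"):
    c=cams.read_camera(n); cv2.imwrite(f"pics/{n}0.png",c["color"][:,:,::-1]); print(n,{k:v for k,v in c.items() if k!="color"})
s=ctrl.get_state();print(s)
E
```

```text
pics
top {'fov_y': 48.52950693608555, 'cx': 258.5611345896973, 'cy': 186.6896590418025, 'origin': array([0.34057091, 0.03763577, 0.92258249]), 'orientation': array([-0.0727633 ,  0.0785445 ,  0.73351605, -0.67118586])}
side {'fov_y': 52.1500366475348, 'cx': 264.7483674644001, 'cy': 188.2338555831832, 'origin': array([ 0.47095974, -0.53051561,  0.4364633 ]), 'orientation': array([ 0.47205221, -0.02289452, -0.05203419,  0.87973575])}
{'time': 0.1, 'qpos': array([ 9.61027431e-01,  2.87126972e-01,  1.57803806e+00,  5.97163210e-06,
        1.27859154e+00, -1.50015976e-01]), 'dq': array([-0.0005643 , -0.0018597 , -0.00277251, -0.00146569, -0.00246687,
        0.00085596]), 'joint_efforts': array([ 1.91919804e-03, -4.07296193e+01, -2.93699813e+01, -1.91319771e-05,
        3.41080333e-03, -2.10016111e-05]), 'eef_pos': array([0.29915308, 0.60442559, 0.23004818]), 'tcp_rot': array([ 2.27857942e-01,  9.73693785e-01, -1.00376113e-03, -4.03867527e-04]), 'contact_force': array([-0.3336089 ,  0.05669095, -0.46538739]), 'wrist_torque': array([ 0.04630574, -0.01101824, -0.02197942]), 'finger_force': 0.0, 'opening': 0.9997754354642612}
```

View pics/top0.png

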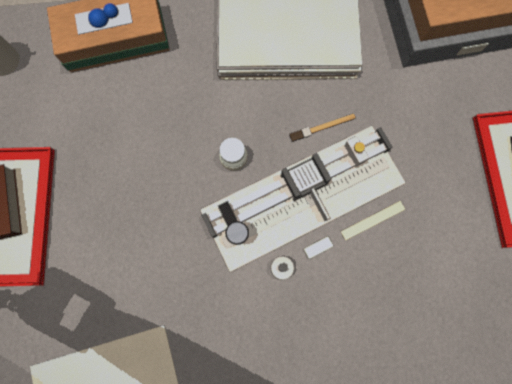

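View pics/side0.png

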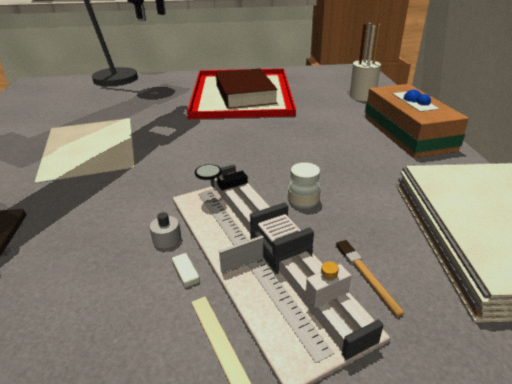

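The top view shows the saddle plate at about (306,177), the stop's brass screw at (359,147) and the lens clip at (229,213). I'll zoom in and cast rays.

```bash
cat > h.py <<'E'
import numpy as np
from scipy.spatial.transform import Rotation as R
def ray(c,u,v):
    h=c["color"].shape[0]; f=h/2/np.tan(np.radians(c["fov_y"]/2))
    d=R.from_quat(c["orientation"]).apply([(u-c["cx"])/f,-(v-c["cy"])/f,-1]); return np.array(c["origin"]),d
def onz(c,u,v,z):
    o,d=ray(c,u,v); return o+d*(z-o[2])/d[2]
def proj(c,p):
    h=c["color"].shape[0]; f=h/2/np.tan(np.radians(c["fov_y"]/2))
    q=R.from_quat(c["orientation"]).inv().apply(np.array(p)-c["origin"]); return c["cx"]-f*q[0]/q[2], c["cy"]+f*q[1]/q[2]
def tri(c1,p1,c2,p2):
    (o1,d1),(o2,d2)=ray(c1,*p1),ray(c2,*p2)
    t=np.linalg.lstsq(np.c_[d1,-d2],o2-o1,rcond=None)[0]; a,b=o1+t[0]*d1,o2+t[1]*d2
    return (a+b)/2,np.linalg.norm(a-b)
E
python3 - <<'E'
from plant import cams
from h import *
import cv2
t=cams.read_camera("top"); s=cams.read_camera("side")
for nm,c in(("t",t),("s",s)):
    hsv=cv2.cvtColor(c["color"],cv2.COLOR_RGB2HSV)
    m=cv2.inRange(hsv,(15,150,120),(30,255,255)); n,_,st,ce=cv2.connectedComponentsWithStats(m)
    print(nm,[(st[i],ce[i].round(1)) for i in range(1,n) if st[i][4]>40])
for n,u,v,z in(("saddle",306,177,.06),("brass",359,147,.086),("clip",229,213,.054)): print(n,onz(t,u,v,z))
a=cv2.resize(t["color"][100:250,195:415],None,fx=3.6,fy=3.6,interpolation=cv2.INTER_CUBIC)
cv2.imwrite("pics/tz.png",a[:,:,::-1])
b=cv2.resize(s["color"][150:384,165:400],None,fx=2.5,fy=2.5,interpolation=cv2.INTER_CUBIC)
cv2.imwrite("pics/sz.png",b[:,:,::-1])
E
```

```text
t [(array([355, 143,   9,   9,  55], dtype=int32), array([358.9, 147.2]))]
s [(array([355, 260,  48,  55, 414], dtype=int32), array([378.8, 287.6])), (array([322, 262,  16,  13, 161], dtype=int32), array([329.7, 267.5]))]
saddle [ 0.53969836 -0.07809751  0.06      ]
brass [ 0.58696273 -0.18997018  0.086     ]
clip [0.47935196 0.08758049 0.054     ]
```

View pics/tz.png

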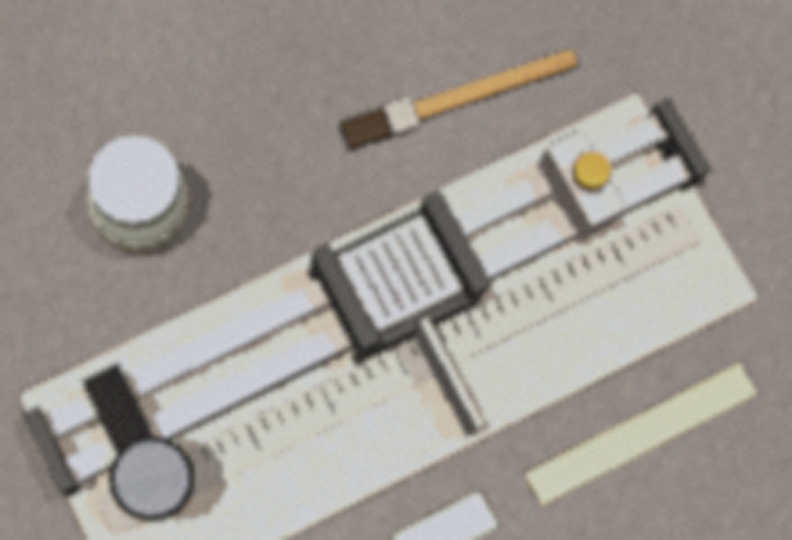

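View pics/sz.png

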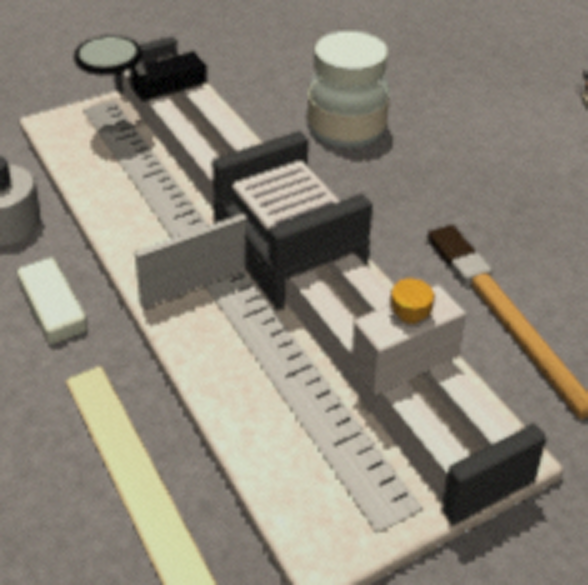

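Run:
```python
from plant import cams
from h import *
t=cams.read_camera("top"); s=cams.read_camera("side")
T=lambda u,v:(195+(u+.5)/3.6-.5,100+(v+.5)/3.6-.5)
S=lambda u,v:(165+(u+.5)/2.5-.5,150+(v+.5)/2.5-.5)
print("plate",onz(t,*T(398,268),.06),onz(s,*S(287,193),.06),tri(t,T(398,268),s,S(287,193)))
print("brass",onz(t,358.9,147.2,.086),tri(t,(358.9,147),s,(329.7,266)))
# rail end caps mid tops and ridges, base-edge direction
for n,a,b,z in(("baseback",(22,395),(640,95),.012),("ridgeN",(315,255),(368,355),.072),("ridgeS",(437,200),(485,295),.072)):
    A,B=onz(t,*T(*a),z),onz(t,*T(*b),z); d=B-A; print(n,A,B,np.degrees(np.arctan2(d[1],d[0])),np.linalg.norm(d))
```

```text
plate [ 0.54606722 -0.07712525  0.06      ] [ 0.54194693 -0.07462308  0.06      ] (array([ 0.54350019, -0.0768274 ,  0.06232352]), np.float64(0.003919938276660474))
brass [ 0.58655601 -0.18970664  0.086     ] (array([ 0.58731757, -0.18974063,  0.08625056]), np.float64(0.0007877675694000383))
baseback [0.49940889 0.15028879 0.012     ] [ 0.65510824 -0.24710423  0.012     ] -68.60465894896406 0.42680615736369304
ridgeN [ 0.55504476 -0.02906616  0.072     ] [ 0.49443848 -0.05302163  0.072     ] -158.43290385234542 0.06516889770596392
ridgeS [ 0.58138211 -0.10244868  0.072     ] [ 0.52308116 -0.12307042  0.072     ] -160.52071074112098 0.06184058113274495
```

Result: the stop lies towards world direction −68.7°, about 121 mm from the saddle, so the carriage travels about 67 mm. The saddle is at about (0.543, −0.077). I'll go above it with the fingers shut.

Emit:
{"method": "move_arm", "body": {
  "plan": [10,-28,0,0,0,-1.75,0,10,-28,0,0,0,-1.75,0,10,-28,0,0,0,-1.75,0,10,-28,0,0,0,-1.75,0,10,-28,0,0,0,-1.75,0,10,-28,0,0,0,-1.75,0,10,-28,0,0,0,-1.75,0,10,-28,0,0,0,-1.75,0,10,-28,0,0,0,-1.75,0,10,-28,0,0,0,-1.75,0,10,-28,0,0,0,-1.75,0,10,-28,0,0,0,-1.75,0]
}}

```text
time: 1.5
eef_pos: [0.4197, 0.2678, 0.2314]
tcp_rot: [0.402, 0.916, 0.0, 0.0]
contact_force: [2.1, -0.3, 0.4]
opening: -0.003
finger_force: 0.0
```

Emit:
{"method": "move_arm", "body": {
  "plan": [10,-28,-6,0,0,-1.75,0,10,-28,-6,0,0,-1.75,0,10,-28,-6,0,0,-1.75,0,10,-28,-6,0,0,-1.75,0,10,-28,-6,0,0,-1.75,0,10,-28,-6,0,0,-1.75,0,10,-28,-6,0,0,-1.75,0,10,-28,-6,0,0,-1.75,0,10,-28,-6,0,0,-1.75,0,10,-28,-6,0,0,-1.75,0,12,-30,-6,0,0,-1.75,0,0,0,0,0,0,0,0]
}}

```text
time: 2.7
eef_pos: [0.5321, -0.044, 0.1647]
tcp_rot: [0.551, 0.835, -0.0, 0.0]
contact_force: [0.1, 0.2, 0.2]
opening: 0.001
finger_force: 0.0
```

Emit:
{"method": "move_arm", "body": {
  "plan": [6,-17,-10,0,0,-1.8,0,6,-18,-20,0,0,0,0,0,0,-20,0,0,0,0,0,0,-20,0,0,0,0,0,0,0,0,0,0,0,0,0,0,0,0,0,0]
}}

```text
time: 3.3
eef_pos: [0.5433, -0.0758, 0.0951]
tcp_rot: [0.562, 0.827, -0.0, -0.0]
contact_force: [0.4, -0.2, 0.0]
opening: -0.002
finger_force: 0.0
```

Run:
```python
from plant import ctrl,cams
from h import *
import cv2
t=cams.read_camera("top"); s=cams.read_camera("side")
p=ctrl.get_state(); e=p["eef_pos"]; print(e,p["contact_force"])
for c in(t,s): print(proj(c,e))
a=cv2.resize(t["color"][120:220,250:380],None,fx=4,fy=4,interpolation=cv2.INTER_CUBIC)
b=cv2.resize(s["color"][180:310,210:360],None,fx=400/130,fy=400/130,interpolation=cv2.INTER_CUBIC)[:400,:280]
b=cv2.resize(s["color"][190:290,220:290],None,fx=4,fy=4,interpolation=cv2.INTER_CUBIC)
cv2.imwrite("pics/near.png",np.hstack([a,b])[:,:,::-1])
```

```text
[ 0.54437372 -0.07616949  0.0965712 ] [-0.12894044  1.14320798  0.31456423]
(np.float64(306.745235615021), np.float64(170.52330681906707))
(np.float64(281.60536765546675), np.float64(207.87424866076915))
```

View pics/near.png

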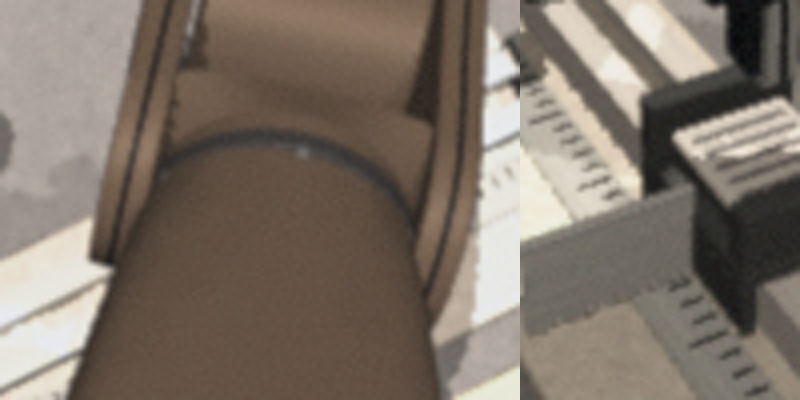

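The arm hides the carriage in the top view. In the side view the finger tips stand over the plate, behind the near ridge. Descending gently.

Emit:
{"method": "move_arm", "body": {
  "plan": [0,-1,-10,0,0,0,0,0,0,-10,0,0,0,0,0,0,-8,0,0,0,0,0,0,-3,0,0,0,0,0,0,0,0,0,0,0]
}}

```text
time: 3.9
eef_pos: [0.5429, -0.0769, 0.0633]
tcp_rot: [0.562, 0.827, -0.0, -0.001]
contact_force: [0.8, -0.5, 0.1]
opening: 0.0
finger_force: 0.0
```

Emit:
{"method": "move_arm", "body": {
  "plan": [0,0,-2,0,0,0,0,0,0,-2,0,0,0,0,0,0,-2,0,0,0,0,0,0,0,0,0,0,0]
}}

```text
time: 4.3
eef_pos: [0.5439, -0.0773, 0.0592]
tcp_rot: [0.562, 0.827, -0.0, 0.0]
contact_force: [-2.0, 0.5, 5.3]
opening: -0.0
finger_force: 2.9
```

Contact at the plate height. I'll press further.

Emit:
{"method": "move_arm", "body": {
  "plan": [0,0,-1.5,0,0,0,0,0,0,-1.5,0,0,0,0,0,0,-1.5,0,0,0,0,0,0,0,0,0,0,0,0,0,0,0,0,0,0]
}}

```text
time: 4.8
eef_pos: [0.5441, -0.0775, 0.0555]
tcp_rot: [0.562, 0.827, -0.0, 0.0]
contact_force: [-2.4, 0.0, 7.1]
opening: -0.003
finger_force: 3.8
```

Emit:
{"method": "move_arm", "body": {
  "plan": [0,0,-1.5,0,0,0,0,0,0,-1,0,0,0,0,0,0,-0.5,0,0,0,0,0,0,0,0,0,0,0,0,0,0,0,0,0,0]
}}

```text
time: 5.3
eef_pos: [0.5445, -0.0783, 0.0539]
tcp_rot: [0.562, 0.827, -0.001, 0.001]
contact_force: [-6.2, -0.2, 14.4]
opening: 0.003
finger_force: 6.8
```

Plate bottomed at 14 N. Pushing along the rail.

Emit:
{"method": "move_arm", "body": {
  "plan": [1,-2.5,0,0,0,0,0,1,-2.5,0,0,0,0,0,1.5,-3.8,0,0,0,0,0,1.5,-3.8,0,0,0,0,0,1.5,-3.8,0,0,0,0,0,1.5,-3.8,0,0,0,0,0,1.5,-3.8,0,0,0,0,0,1.5,-3.8,0,0,0,0,0,1.5,-3.8,0,0,0,0,0,1.5,-3.8,0,0,0,0,0,1,-2.5,0,0,0,0,0,0,0,0,0,0,0,0]
}}

```text
time: 6.5
eef_pos: [0.5597, -0.1168, 0.054]
tcp_rot: [0.562, 0.827, -0.001, 0.001]
contact_force: [-5.4, -1.8, 12.0]
opening: -0.0
finger_force: 6.1
```

Emit:
{"method": "move_arm", "body": {
  "plan": [1,-2.5,0,0,0,0,0,1,-2.5,0,0,0,0,0,1,-2.5,0,0,0,0,0,1,-2.5,0,0,0,0,0,1,-2.5,0,0,0,0,0,1,-2.5,0,0,0,0,0,1,-2.5,0,0,0,0,0,0.7,-1.8,0,0,0,0,0,0,0,0,0,0,0,0]
}}

```text
time: 7.4
eef_pos: [0.5672, -0.136, 0.0539]
tcp_rot: [0.562, 0.827, -0.001, 0.001]
contact_force: [-5.0, -1.9, 11.5]
opening: -0.003
finger_force: 6.0
```

Emit:
{"method": "move_arm", "body": {
  "plan": [0.7,-1.8,0,0,0,0,0,0.7,-1.8,0,0,0,0,0,0.7,-1.8,0,0,0,0,0,0,0,0,0,0,0,0]
}}

```text
time: 7.8
eef_pos: [0.5689, -0.1403, 0.0539]
tcp_rot: [0.562, 0.827, -0.0, 0.0]
contact_force: [-6.3, 1.3, 13.9]
opening: 0.002
finger_force: 6.9
```

Emit:
{"method": "move_arm", "body": {
  "plan": [0.7,-1.8,0,0,0,0,0,0.7,-1.8,0,0,0,0,0,0,0,0,0,0,0,0,0,0,0,0,0,0,0]
}}

```text
time: 8.2
eef_pos: [0.5695, -0.1413, 0.0539]
tcp_rot: [0.562, 0.827, 0.001, -0.002]
contact_force: [-7.6, 7.4, 17.8]
opening: -0.0
finger_force: 8.6
```

Run:
```python
from plant import ctrl,cams
from h import *
import cv2
t=cams.read_camera("top"); s=cams.read_camera("side")
p=ctrl.get_state(); print(p["eef_pos"],p["contact_force"])
a=cv2.resize(t["color"][110:210,280:380],None,fx=4,fy=4,interpolation=cv2.INTER_CUBIC)
b=cv2.resize(s["color"][210:310,260:360],None,fx=4,fy=4,interpolation=cv2.INTER_CUBIC)
cv2.imwrite("pics/butt.png",np.hstack([a,b])[:,:,::-1])
```

```text
[ 0.56949529 -0.14125477  0.05386321] [-7.98014903  8.59222412 17.45531821]
```

View pics/butt.png

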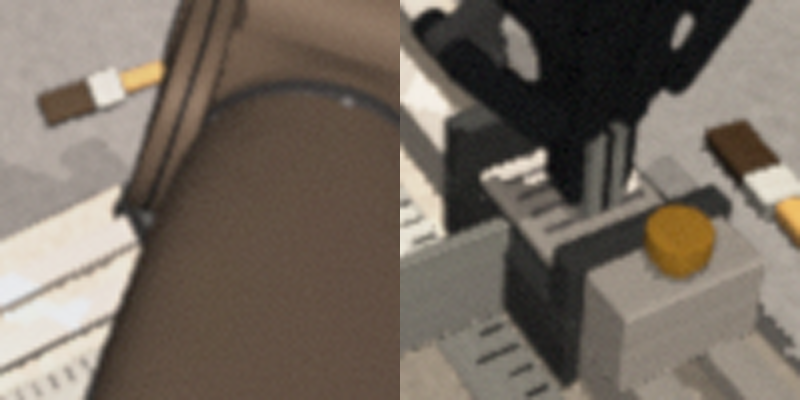

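The carriage is against the stop: no gap in the side view, and about 10 N push-back along the rail. Lifting straight up.

Emit:
{"method": "move_arm", "body": {
  "plan": [0,0,0,0,0,0,0,0,0,2,0,0,0,0,0,0,2,0,0,0,0,0,0,2,0,0,0,0,0,0,2,0,0,0,0,0,0,2,0,0,0,0,0,0,3,0,0,0,0,0,0,5,0,0,0,0,0,0,10,0,0,0,0,0,0,20,0,0,0,0,0,0,30,0,0,0,0]
}}

```text
time: 9.4
eef_pos: [0.5684, -0.1429, 0.1281]
tcp_rot: [0.562, 0.827, -0.0, -0.002]
contact_force: [-0.4, -0.6, 0.2]
opening: -0.003
finger_force: 0.0
```

Emit:
{"method": "move_arm", "body": {
  "plan": [0,0,40,0,0,0,0,-5,30,30,0,0,0,0,-10,40,0,0,0,0,0,-10,40,0,0,0,0,0,-10,40,0,0,0,0,0,-10,40,0,0,0,0,0,-10,40,0,0,0,0,0,-10,40,0,0,0,0,0,-10,40,0,0,0,0,0,-10,40,0,0,0,0,0,0,0,0,0,0,0,0,0,0,0,0,0,0,0]
}}

```text
time: 10.6
eef_pos: [0.4846, 0.2072, 0.1994]
tcp_rot: [0.561, 0.828, 0.0, 0.0]
contact_force: [0.1, -0.7, -0.6]
opening: -0.003
finger_force: 0.0
```

Run:
```python
from plant import ctrl,cams
from h import *
import cv2
t=cams.read_camera("top"); s=cams.read_camera("side")
p=ctrl.get_state(); print(p["eef_pos"],p["contact_force"],p["time"])
a=cv2.resize(t["color"][110:210,280:380],None,fx=4,fy=4,interpolation=cv2.INTER_CUBIC)
b=cv2.resize(s["color"][210:310,260:360],None,fx=4,fy=4,interpolation=cv2.INTER_CUBIC)
cv2.imwrite("pics/end.png",np.hstack([a,b])[:,:,::-1])
```

```text
[0.48508012 0.20595508 0.19917681] [ 0.08645472  0.57928927 -0.15034957] 10.7
```

View pics/end.png

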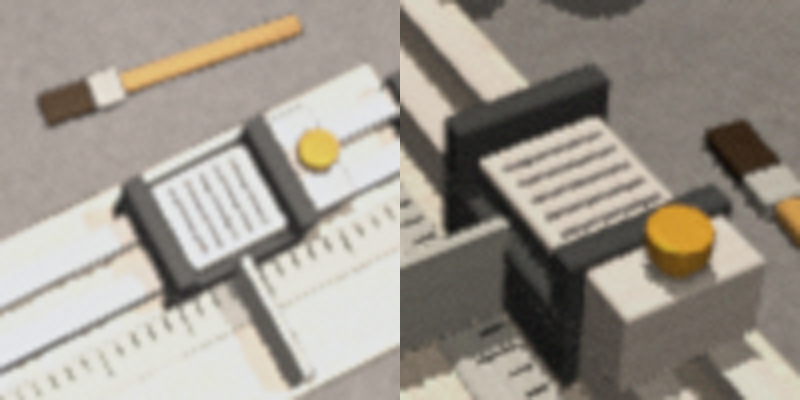

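The carriage sits flush with the stop in both views (its ridge at about (285,170) in the left half meets the block), the plate is up and the arm is clear.

```bash
python3 -c "
from plant import order
print(order.sign_off())"
```

```text
the job is handed in; nothing more can be done
None
```

The job is handed in: I pressed the plate, slid the carriage about 67 mm to the stop and let the plate up. The last pictures show no gap, the plate up and the arm clear; the sign-off gave no verdict.

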